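# Pin the laryngoscope's blade, draw it from the charger and hold it ready

## Task

Get the laryngoscope ready for intubating a dog: while it still stands in its charging stand, push the cross pin at the top of its handle fully home so that the blade is locked in the fork. Then take it by the handle, draw it up out of the stand, turn it so that the handle leans and the blade's tip points down at about 45 degrees, and finish holding it still like that, every part of it at least a hand's breadth (10 cm) above the worktop; do not put it down or let go. Leave the otoscope and the other things where they are.

Things in the scene. Friction and masses are not known exactly. Their poses are not given: they have to be found in the camera images.
- charging_stand: White two-well charging stand, fixed to the worktop: base 92 x 206 mm, block on it 78 x 192 mm with its top at 55 mm (rim and collars to 57). Origin: centre of underside; z up, x to its back, y along its length. Its two equal wells, 30.6 x 32.6 mm, 45 mm deep (floor 10 mm above the worktop), are at y = -52.5 and +52.5 mm; the laryngoscope stands in either.
- laryngoscope: Its handle, 0.2 kg: black flat-sided bar 28 (x) by 30 mm (y), 102 mm long, upright in its well with 1 mm play; on it a steel neck and fork, 20 mm wide, up to 130 mm. Origin: centre of the foot; z up the handle; the blade points to -x (roughly to the robot). Grip from above across the 30 mm (along y), about 95 mm above the foot: nothing rises over 130 mm, and the seated pin stays within the 30 mm.
- blade: Detachable steel blade, 55 g. Its 10 mm wide lug lies loose in the fork's slot, heel under the fork's bridge; only the pin keeps it from sliding out forwards. Origin: underside of the lug, on the handle's axis, 112 mm above the foot. The 15 mm wide blade runs along -x to 112 mm, leaving at the height of the fork's top and drooping 15 mm to the tip.
- blade_tip (a point): The tip of the blade, 112 mm in -x from the lug's origin.
- lug_hole (a point): Centre of the lug's 9 mm cross hole (through the lug along y), which lies level with the fork's holes.
- fork (a point): Centre of the fork on the pin's axis, fixed to the handle: 119.5 mm above the foot and 3 mm to the -x side of the handle's axis; the pin's axis is the handle's y. The blade is in place when lug hole and fork centre agree within a few mm.
- pin_head (a point): Centre of the outer face of the pin's head (steel disc, 12 mm across, 3 mm thick, on a 6 mm shank). The pin is captive in the fork; the head stands out on the handle's +y side, about 29 mm from the fork's centre when drawn back and 13 mm when seated against the fork. Push it towards -y, the finger no more than 13 mm below its axis, or it meets the wider handle.
- cross_pin (a joint): Travel of the pin in m along the handle's -y: 0 drawn back (tip only in the near cheek of the fork), 0.0165 seated with its head on the fork. It starts between 0 and 0.002, moves stiffly (about 3 N of friction) and stays where it is left.
- handle_foot (a point): Centre of the foot of the handle (same point as the handle's origin).
- otoscope: Bystander: the otoscope in the stand's other well, 105 mm beside the laryngoscope: black handle 28 x 30 mm, round head with a cone; its top is 126 mm above the worktop. Origin: centre of its foot.
- tape_roll: Bystander: roll of beige tape, 106 mm across, 25 mm high, behind the stand. Origin: centre of its underside.
- vial_big: Bystander: brown vial 32 mm across, 62 mm high, behind the stand. Origin: centre of its underside.
- vial_small: Bystander: white vial 25 mm across, 50 mm high, behind the stand. Origin: centre of its underside.
- syringe: Bystander: syringe 159 mm long, lying to the right. Origin: on its underside at mid-length.
- kidney: Bystander: steel kidney dish 100 x 202 mm, 32 mm high, to the left. Origin: centre of its underside.
- swab_forceps: Bystander: thumb forceps 140 mm long, lying to the left. Origin: on its underside at mid-length.
Mind the look-alikes: they are no part of the job. What is shaped like the laryngoscope but red is not meant.

How it is judged:
By the outcome, as a careful person would: the job done as asked, in the order asked, and still so for the second after the job is handed in, while the arm keeps its last pose, push and grip.
It also fails if it takes over 53 s, if anything falls off the work surface, if the arm or the gripper's body presses on something with over 40 N, if the wrist force passes 120 N, or if a joint passes its speed limit or range.

## Robot

A 6-joint arm with a two-finger parallel gripper is mounted at the origin on a cart in front of the work surface, level with it; the furniture and walls round the work are solid. World frame = base frame: x ahead of the robot, y to its left, z up, the work surface at z = 0. Lengths are in m, angles in rad, forces in N, time in s.
With the tool pointing down it reaches from about 0.25 to 0.8 m from the base axis. Payload 3.9 kg.
Tool frame: the origin (TCP) lies midway between the tips of the shut fingers; the grasp point (between the pads) lies grasp_offset behind it (grasp_offset is the distance from the TCP to the grasp point, in m); z points along the fingers, x is the direction in which the jaws open and shut, and the axes are right-handed (so a half turn about z gives the same grasp; the last joint's range is limited). The gripper opens to 85 mm and grips with 20 to 120 N. Pads are 22 mm wide; open, the fingers measure 114 mm over their backs; the gripper's body (76 mm by 85 mm) begins 54 mm behind the grasp point. The pads swing forward as they close: fully open they stand 13 mm farther back than shut.
Start: joints at [-1.142, 0.26, -0.138, 1.173, 0, 1.571], TCP at [0.218, -0.477, 0.231] pointing down, gripper open.
Joint ranges: [-2.78, 2.78], [-0.83, 1.72], [-1.28, 1.37], [-1.9, 2.12], [-1.57, 1.48], [-3.14, 3.14]. Speed limits (rad/s): [2.57, 2.57, 3.14, 3.14, 3.14, 3.14].

## Interface

Orientations are given as a unit quaternion [x, y, z, w].
In Python, from cell import * gives the robot as it stands.
- The arm moves only by the shell command python3 -m handwheel 'ROWS'. ROWS is JSON, a list of rows, each a list of 5 numbers: the finger opening in cm, from 0 to 8.54, then the shift along the world's x, y, z in cm, then the turn about the world's z in rad. A call has 1 to 20 rows; each row shifts and turns the pose as measured when the row begins; what a row does not reach is not made up. A row lasts 1/10 s, in which the tool goes at most 50 mm and 8.59 degrees, less where a joint would pass 70% of its speed; a pose out of reach is approached as far as the arm can. A call is refused whole if a number of a shift passes 5 or a number of a turn 0.15, either way. A call with a gripper value outside its range is refused whole. The fingers move at their own pace and stop on an object; the grip force is fixed at half the most. Time passes only in rows, so rows that do not move let the fingers close. It gives the time, the measured TCP pose, the force and the opening at its end, in the units of the state.
- get_state(): the state, without advancing time (a new reading comes with each control period).
- camera(name): name is "scene" or "top" or "wrist"; returns a dict with "frame" (384x512x3 uint8, blue, green, red), "range_z" (384x512 float32, m along the optical axis (not along the pixel's ray), 0 where there is no reading), "fx", "fy", "cx", "cy" (pixels), "position" and "rotation" of the camera in the world; the wrist camera has in their place "tool_from_camera" (4x4, takes a point from camera to tool coordinates, whose origin is the TCP and whose axes are the tool frame's). Camera axes: x right, y up, looking along -z (the intrinsics and any distortion apply to the point x, -y, -z); pixel columns grow to the right and rows downward; lengths in m; the calibration is good to about 2 mm. A picture is of the moment at which its call begins: read the wrist's pose just before it.
- hand_in(): hands the job in, once; it reports no verdict.
The state is a dict: "time_s": time; "joint_positions": joint angles; "joint_velocities": joint speeds; "joint_efforts": joint torques, N m; "tcp_pos": TCP position; "eef_rot": TCP orientation; "contact_force": force on the tool from outside, world axes, zero at the start; "wrist_torque": the same for the moment, N m; "width": opening from 0.0 (shut) to 1.0 (fully open).
Only numpy, scipy, OpenCV 4.12 (cv2) and the standard library are available. Lean on these libraries where they do the work, as an engineer would, in place of code of your own. Each camera call takes 0.05 s, during which the arm holds its last target.

## Working session

There is one attempt and no reset: what is moved stays moved. The work goes in short steps, Python scripts to look and compute and a shell command to move; the robot and the scene stay as the last step left them, time stands still between calls to the robot, and variables do not carry over. Pictures are saved under pics/ and viewed, and the job is handed in when it is done.

```bash
mkdir -p pics; ls; cat > h.py <<'E'
from cell import *
import numpy as np, cv2
def pose(): 
    s=get_state(); return np.array(s["tcp_pos"]),np.array(s["eef_rot"])
def save(c,n): cv2.imwrite("pics/"+n+".png",c["frame"])
def world(c,u,v,d=None):
    R=np.array(c["rotation"]);p=np.array(c["position"])
    ray=np.stack([(u-c["cx"])/c["fx"],-(v-c["cy"])/c["fy"],-np.ones_like(u,dtype=float)],-1)
    return ray@R.T*np.asarray(d)[...,None]+p
E
python3 - <<'E'
from h import *
s=get_state();print(s)
for n in("scene","top"):
    c=camera(n);save(c,n+"0");np.save("pics/%s0.npy"%n,c,allow_pickle=True)
    print({k:v for k,v in c.items() if k not in("frame","range_z")})
try: print(grasp_offset)
except Exception as e: print(e)
E
```

```text
pics
{'time_s': 0.0, 'joint_positions': array([-1.14198834e+00,  2.60662705e-01, -1.39395440e-01,  1.17268076e+00,
        1.15484206e-05,  1.57082249e+00]), 'joint_velocities': array([-0.00104568,  0.00077232, -0.0006489 , -0.00149999,  0.00065985,
        0.00060057]), 'joint_efforts': array([-2.26511242e-03, -4.05672491e+01,  2.53923494e+01,  1.87341141e-02,
       -2.08195602e-04, -3.38790755e-06]), 'tcp_pos': array([ 0.21800623, -0.47684195,  0.23046609]), 'eef_rot': array([ 8.41356601e-01, -5.40479534e-01, -8.14092569e-04, -5.29798132e-04]), 'contact_force': array([ 0.93078567,  0.39437268, -0.39850605]), 'wrist_torque': array([ 0.0537286 , -0.03303051,  0.03482189]), 'width': 1.004428175908281}
{'fx': 406.4593738692404, 'fy': 406.4593738692404, 'cx': 247.80994954072628, 'cy': 194.83301337455148, 'position': array([-0.32240868, -0.60933941,  0.71282089]), 'rotation': array([ 0.44157841, -0.22987827, -0.38868115,  0.77530088])}
{'fx': 350.10484788084017, 'fy': 350.10484788084017, 'cx': 251.00741050258975, 'cy': 189.19171017065028, 'position': array([4.11920799e-01, 2.57172211e-04, 1.20693091e+00]), 'rotation': array([ 0.04205138, -0.04479201, -0.69616008,  0.71525276])}
0.0187
```

```bash
python3 -c "
import cell;print([n for n in dir(cell) if n[0]!='_'])"
```

```text
['Unreachable', 'camera', 'get_state', 'grasp_offset', 'hand_in']
```

View pics/scene0.png

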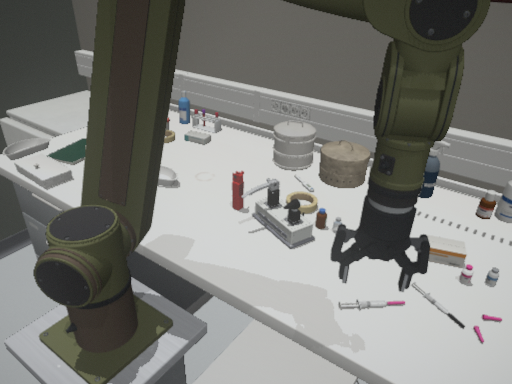

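View pics/top0.png

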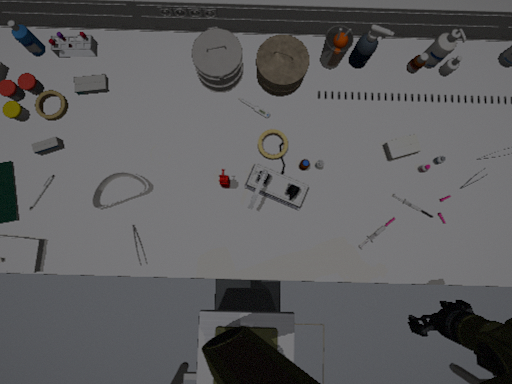

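```bash
cat >> h.py <<'E'
from scipy.spatial.transform import Rotation as Rn
def world(c,u,v,d):
    u=np.asarray(u,float);v=np.asarray(v,float)
    R=Rn.from_quat(c["rotation"]).as_matrix();p=np.array(c["position"])
    ray=np.stack([(u-c["cx"])/c["fx"],-(v-c["cy"])/c["fy"],-np.ones_like(u)],-1)
    return (ray*np.asarray(d)[...,None])@R.T+p
def crop(c,n,x0,x1,y0,y1,k):
    cv2.imwrite("pics/"+n+".png",cv2.resize(c["frame"][y0:y1,x0:x1],None,fx=k,fy=k,interpolation=cv2.INTER_CUBIC))
def cloud(c):
    d=c["range_z"];v,u=np.mgrid[:d.shape[0],:d.shape[1]];return world(c,u,v,d)
E
python3 - <<'E'
from h import *
t=np.load("pics/top0.npy",allow_pickle=True).item();s=np.load("pics/scene0.npy",allow_pickle=True).item()
crop(t,"tc",210,330,120,220,6);crop(s,"sc",215,355,165,250,5)
P=cloud(t)
np.set_printoptions(precision=3,suppress=True,linewidth=200)
for n,u,v in(("table",240,225),("standfr",275,193),("oto",292,190),("red",225,180)):print(n,P[v,u])
Q=P[150:215,240:312]; m=(Q[...,2]>.045)&(Q[...,2]<.066)
r=cv2.minAreaRect((Q[m][:,:2]*1000).astype(np.float32));print("block",m.sum(),r,cv2.boxPoints(r))
m=(Q[...,2]>.1);print(Q[m])
E
```

```text
table [ 0.436  0.032 -0.006]
standfr [ 0.544 -0.082  0.056]
oto [ 0.547 -0.13   0.125]
red [0.575 0.081 0.109]
block 1109 ((606.5362548828125, -104.59811401367188), (191.77291870117188, 153.33486938476562), 68.30923461914062) [[ 499.858 -165.359]
 [ 642.336 -222.031]
 [ 713.214  -43.837]
 [ 570.737   12.835]]
[[0.412 0.    1.207]
 [0.412 0.    1.207]
 [0.412 0.    1.207]
 ...
 [0.412 0.    1.207]
 [0.412 0.    1.207]
 [0.412 0.    1.207]]
```

View pics/tc.png

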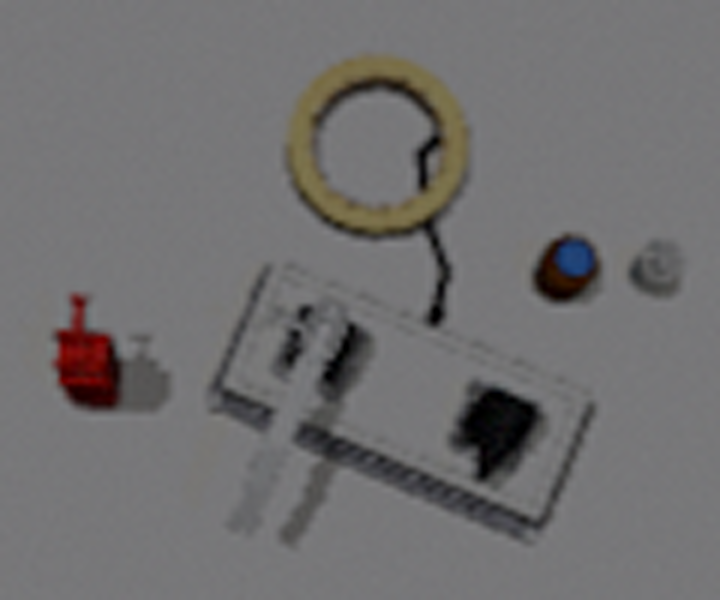

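View pics/sc.png

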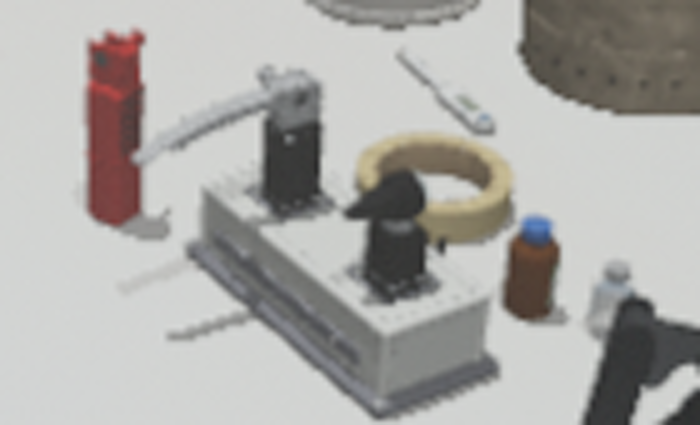

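```bash
python3 - <<'E'
from h import *
np.set_printoptions(precision=3,suppress=True,linewidth=200)
for n in("top","scene"):
    t=np.load("pics/%s0.npy"%n,allow_pickle=True).item();P=cloud(t);d=t["range_z"]
    ok=(d>0.3)&(np.abs(P[...,0]-.57)<.16)&(np.abs(P[...,1]+.06)<.14)
    m=ok&(P[...,2]>.048)&(P[...,2]<.064)
    k=cv2.morphologyEx(m.astype(np.uint8),cv2.MORPH_OPEN,np.ones((3,3)))
    nl,l,st,_=cv2.connectedComponentsWithStats(k);i=1+np.argmax(st[1:,4])
    Q=P[l==i]; r=cv2.minAreaRect((Q[:,:2]*1000).astype(np.float32));print(n,"block",len(Q),np.median(Q[:,2]),r)
    m=ok&(P[...,2]>.085)&(P[...,2]<.16)
    nl,l,st,_=cv2.connectedComponentsWithStats(m.astype(np.uint8))
    for j in range(1,nl):
        if st[j,4]>8:
            Q=P[l==j];print(st[j],Q.min(0),Q.max(0),Q.mean(0))
E
```

```text
top block 811 0.054879464700792635 ((562.6029663085938, -113.52172088623047), (142.71417236328125, 78.28617095947266), 68.30923461914062)
[249 170  21  39 242] [ 0.487 -0.058  0.087] [0.607 0.003 0.143] [ 0.557 -0.028  0.128]
[225 176   5   9  31] [0.563 0.07  0.086] [0.588 0.08  0.132] [0.574 0.074 0.117]
[289 184  11  17 114] [ 0.516 -0.154  0.086] [ 0.568 -0.124  0.129] [ 0.545 -0.135  0.117]
scene block 722 0.055196119279145195 ((571.34375, -90.170166015625), (195.51181030273438, 78.79330444335938), 68.6401596069336)
[236 173   8  15  82] [0.561 0.068 0.086] [0.595 0.08  0.128] [0.575 0.073 0.107]
[241 178  39  21 350] [ 0.486 -0.059  0.085] [0.607 0.003 0.141] [ 0.565 -0.035  0.12 ]
[283 198  18  17 188] [ 0.515 -0.156  0.085] [ 0.567 -0.122  0.126] [ 0.544 -0.141  0.108]
```

```bash
python3 -m handwheel '[[8.5,0,0,4,0.14],[8.5,1,1,4,0.147],[8.5,2.4,2.9,2,0.147],[8.5,2.4,2.9,0,0.147],[8.5,2.4,2.9,0,0.147],[8.5,2.4,2.9,0,0.147],[8.5,2.4,2.9,0,0.147],[8.5,2.4,2.9,0,0.147],[8.5,2.4,2.9,0,0.147],[8.5,2.4,2.9,0,0.147],[8.5,2.4,2.9,0,0.147],[8.5,2.4,2.9,0,0.147],[8.5,2.4,2.9,0,0.147],[8.5,2.4,2.9,0,0.147],[8.5,2.4,2.9,0,0.147],[8.5,2.4,2.9,0,0.147],[8.5,0,0,0,0],[8.5,0,0,0,0]]'
python3 - <<'E'
from h import *
p,q=pose();print(p,Rn.from_quat(q).as_matrix(),get_state()["joint_positions"])
c=camera("wrist");c["p"]=p;c["q"]=q;save(c,"w1");np.save("pics/w1.npy",c,allow_pickle=True);print(c["tool_from_camera"],c["fx"],c["cx"],c["cy"],get_state()["contact_force"])
E
```

```text
time_s: 1.9
tcp_pos: [0.5708, -0.0383, 0.3234]
eef_rot: [0.808, 0.589, -0.008, 0.002]
contact_force: [-0.3, 0.2, -0.5]
width: 0.994
[ 0.57084017 -0.03830747  0.32341949] [[ 0.30540623  0.95215912 -0.01095687]
 [ 0.95209273 -0.30553421 -0.01297244]
 [-0.01569953 -0.00647009 -0.99985582]] [-0.05939043  0.33433947  0.20590366  1.4525292  -0.01360034  0.25113406]
[[ 9.99999922e-01  1.95435975e-04  3.42330882e-04 -1.50591532e-04]
 [ 2.89880246e-04 -9.53097850e-01 -3.02662194e-01 -7.79568613e-02]
 [ 2.67123747e-04  3.02662269e-01 -9.53097833e-01 -1.41811810e-01]
 [ 0.00000000e+00  0.00000000e+00  0.00000000e+00  1.00000000e+00]] 290.13857301180843 251.3727244292828 189.920235121588 [0.34960535 0.21487237 0.72484291]
```

View pics/w1.png

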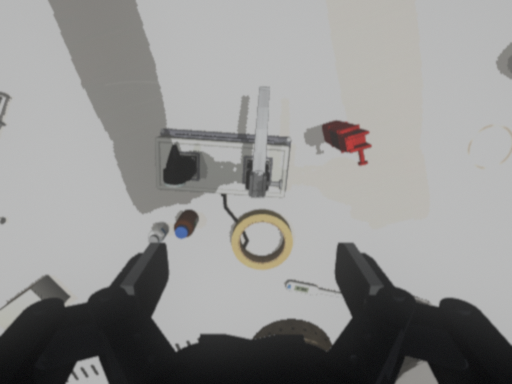

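```bash
cat >> h.py <<'E'
def fixw(c):
    R=Rn.from_quat(c["q"]).as_matrix();T=c["tool_from_camera"]
    c["rotation"]=Rn.from_matrix(R@T[:3,:3]).as_quat();c["position"]=R@T[:3,3]+c["p"];return c
E
python3 - <<'E'
from h import *
np.set_printoptions(precision=4,suppress=True,linewidth=200)
t=fixw(np.load("pics/w1.npy",allow_pickle=True).item());P=cloud(t);d=t["range_z"]
crop(t,"w1c",150,310,80,220,5)
ok=(d>0.1)&(np.abs(P[...,0]-.57)<.13)&(np.abs(P[...,1]+.09)<.12)
m=ok&(P[...,2]>.049)&(P[...,2]<.062)
k=cv2.morphologyEx(m.astype(np.uint8),cv2.MORPH_OPEN,np.ones((3,3)))
nl,l,st,_=cv2.connectedComponentsWithStats(k);i=1+np.argmax(st[1:,4])
Q=P[l==i]; r=cv2.minAreaRect((Q[:,:2]*1000).astype(np.float32));print("block",len(Q),np.median(Q[:,2]),r)
a=np.array([.367,.93,0]);b=np.array([.93,-.367,0])
for lo,hi in((.085,.115),(.12,.15)):
  m=ok&(P[...,2]>lo)&(P[...,2]<hi)
  nl,l,st,_=cv2.connectedComponentsWithStats(m.astype(np.uint8))
  for j in range(1,nl):
    if st[j,4]>8:
        Q=P[l==j];print(st[j],Q.min(0),Q.max(0),Q.mean(0),(Q@b).min(),(Q@b).max(),(Q@a).min(),(Q@a).max())
E
```

```text
block 3870 0.05437671378007469 ((562.6326904296875, -113.14682006835938), (141.3520965576172, 77.85253143310547), 68.27647399902344)
[168 144  23  42 247] [ 0.5158 -0.137   0.0856] [ 0.5685 -0.1214  0.115 ] [ 0.5437 -0.1261  0.1027] 0.526098257442594 0.5771274495269969 0.06719271634969405 0.08863936691610688
[245 165   8  25 101] [ 0.5734 -0.0594  0.0856] [ 0.5996 -0.0428  0.1146] [ 0.5833 -0.0509  0.1067] 0.5504175013128318 0.579181251952935 0.1637943616131517 0.1713540921032975
[265 166   5  15  47] [ 0.5811 -0.029   0.0853] [ 0.5955 -0.0229  0.1119] [ 0.5866 -0.0259  0.1058] 0.5503187677355323 0.5640102634408681 0.18789378687891953 0.19379116970287263
[266 185   3   6  15] [ 0.6007 -0.0343  0.1039] [ 0.609  -0.0302  0.1115] [ 0.6051 -0.0322  0.1086] 0.5704595452078544 0.5785167611144092 0.19059287220090848 0.19399735722242178
[ 249   97   33  101 1396] [ 0.4972 -0.0543  0.12  ] [ 0.6072 -0.0004  0.1411] [ 0.5572 -0.0261  0.1319] 0.46445359874558373 0.5794015226220641 0.16863892599280728 0.20773426614464172
[164 161  17  26 275] [ 0.5345 -0.1502  0.12  ] [ 0.566  -0.1286  0.1257] [ 0.5523 -0.1381  0.1225] 0.5454273206891866 0.5767252743271208 0.06351129041472152 0.08366366936895472
```

View pics/w1c.png

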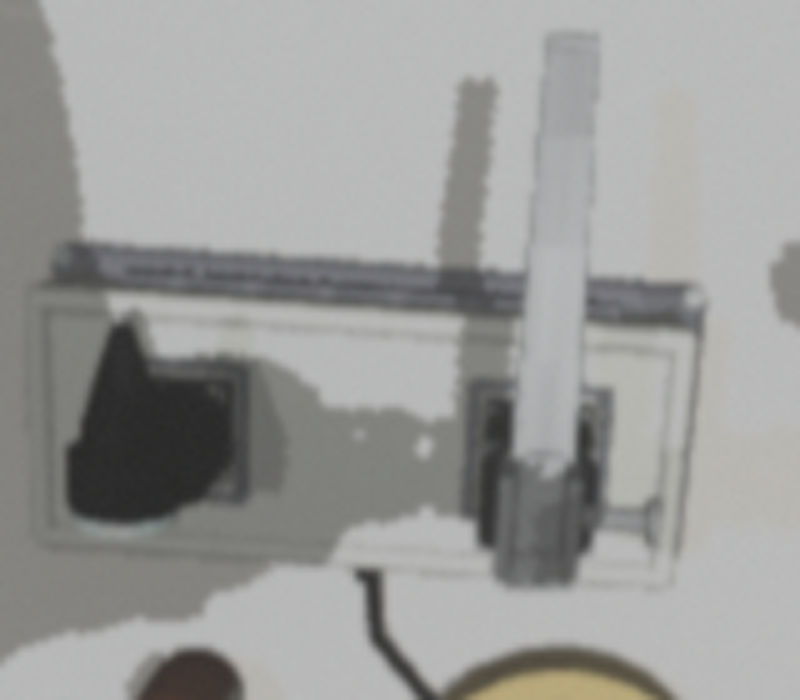

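```bash
python3 -m handwheel '[[0,2.0,3.0,0,-0.035],[0,2.1,3.0,0,-0.035],[0,0,0,0,0],[0,0,0,-3,0],[0,0,0,-3,0],[0,0,0,-3,0],[0,0,0,-3,0],[0,0,0,0,0],[0,0,0,0,0]]'
python3 - <<'E'
from h import *
np.set_printoptions(precision=4,suppress=True,linewidth=200)
p,q=pose();R=Rn.from_quat(q).as_matrix();a=np.array([.367,.93,0]);b=np.array([.93,-.367,0])
print(p,p@a,p@b,R,get_state()["width"])
c=camera("wrist");c["p"]=p;c["q"]=q;save(c,"w2");np.save("pics/w2.npy",c,allow_pickle=True)
E
```

```text
time_s: 2.85
tcp_pos: [0.6054, 0.0098, 0.2031]
eef_rot: [0.835, 0.55, -0.009, 0.003]
contact_force: [0.9, 0.4, 0.7]
width: 0.001
[0.6054 0.0098 0.2031] 0.23126216520259654 0.559467885590095 [[ 0.3945  0.9188 -0.0123]
 [ 0.9187 -0.3947 -0.0157]
 [-0.0193 -0.0051 -0.9998]] 0.001154797062042995
```

View pics/w2.png

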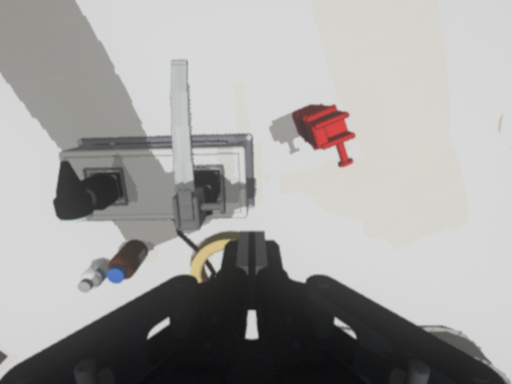

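```bash
python3 -m handwheel '[[0,0.5,1.3,0,0.025],[0,0.4,0.2,0,0],[0,0,0,-2.5,0],[0,0,0,-2.5,0],[0,0,0,-2,0],[0,0,0,0,0]]'
python3 - <<'E'
from h import *
np.set_printoptions(precision=4,suppress=True,linewidth=200)
t=fixw(np.load("pics/w2.npy",allow_pickle=True).item());P=cloud(t)
crop(t,"w2c",150,300,140,280,5)
a=np.array([.367,.93,0]);b=np.array([.93,-.367,0])
m=(P[...,2]>.105)&(P[...,2]<.15);m[:, :200]=0;m[:,240:]=0;m[:185]=0;m[230:]=0
v,u=np.nonzero(m)
for i in range(0,len(u),max(1,len(u)//25)):print(u[i],v[i],P[v[i],u[i]],P[v[i],u[i]]@a,P[v[i],u[i]]@b)
p,q=pose();print(p,p@a,p@b,get_state()["contact_force"],Rn.from_quat(q).as_matrix()[:,0])
c=camera("wrist");c["p"]=p;c["q"]=q;save(c,"w3");np.save("pics/w3.npy",c,allow_pickle=True)
E
```

```text
time_s: 3.5
tcp_pos: [0.6237, 0.0276, 0.1418]
eef_rot: [0.827, 0.562, -0.001, 0.009]
contact_force: [-0.6, -0.4, -0.0]
width: -0.006
200 185 [ 0.5809 -0.0303  0.1061] 0.18503734741321637 0.5513224225825355
210 186 [ 0.5851 -0.0228  0.1057] 0.19354678338054765 0.5525461958414664
209 188 [ 0.5861 -0.024   0.1073] 0.19282435754744254 0.5538712395256274
208 190 [ 0.5867 -0.0246  0.1105] 0.19242778048170425 0.5546559698257809
207 192 [ 0.588  -0.0262  0.1105] 0.19144250294798976 0.5564137476877412
204 194 [ 0.5883 -0.0289  0.1119] 0.18901665746835006 0.557694483794665
201 196 [ 0.5862 -0.0284  0.1234] 0.18877550602868406 0.5556122117175544
210 197 [ 0.5937 -0.0266  0.1077] 0.19317453610293436 0.5619024417652617
207 199 [ 0.5934 -0.0286  0.1117] 0.19119313165238996 0.5623090478997357
221 200 [ 0.5938 -0.0131  0.1302] 0.20573336508613724 0.5570768073792713
200 202 [ 0.5887 -0.0289  0.131 ] 0.1891812386136379 0.5580833221844145
222 202 [ 0.5951 -0.0126  0.132 ] 0.20667417958788797 0.5581128701656396
218 203 [ 0.5952 -0.0164  0.1299] 0.20317006961364723 0.5596108147962996
213 204 [ 0.5945 -0.
[... 335 characters left out ...]
51639
215 208 [ 0.5979 -0.0202  0.1309] 0.20066295650510482 0.5634187581607201
210 209 [ 0.597  -0.0241  0.1313] 0.19670503272436418 0.5640228970946688
205 210 [ 0.6014 -0.0342  0.1128] 0.1889272717108974 0.5718794380201946
208 211 [ 0.6035 -0.0325  0.112 ] 0.1912961826511597 0.5731674086152784
212 212 [ 0.6072 -0.0312  0.1071] 0.19383041873860954 0.5760949037236329
202 214 [ 0.5999 -0.0336  0.1261] 0.18889150846031486 0.5702073592630871
202 216 [ 0.6014 -0.0343  0.1262] 0.18878024947605704 0.5719038128503978
200 220 [ 0.6012 -0.0343  0.1349] 0.18879088014345882 0.571728804945312
[0.6237 0.0276 0.1418] 0.25457709650490395 0.5699395664566973 [-0.5721 -0.4127 -0.0424] [ 0.3682  0.9297 -0.0109]
```

View pics/w3.png

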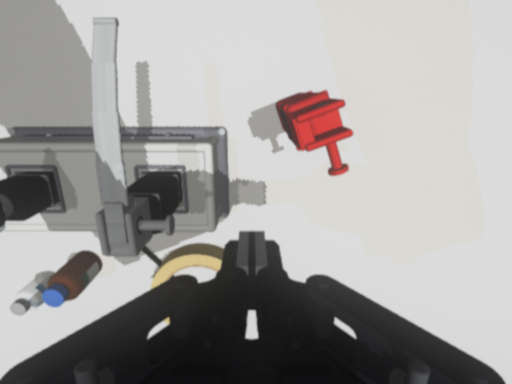

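View pics/w2c.png

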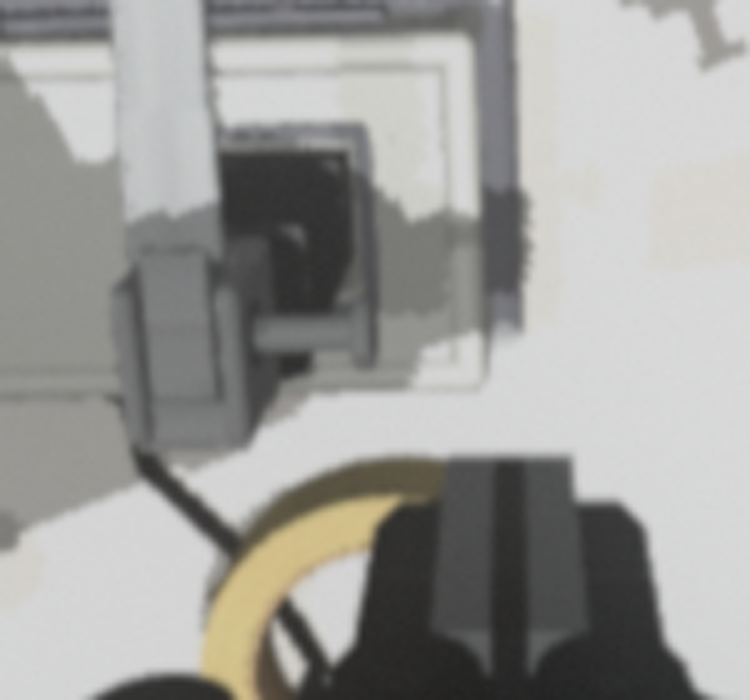

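```bash
python3 -m handwheel '[[0,-0.85,0.3,0,0],[0,0,0,-1.6,0],[0,-0.1,0.05,-0.6,0],[0,0,0,0,0],[0,-0.3,-0.8,0,0],[0,-0.3,-0.8,0,0]]'
cat > st.py <<'E'
from h import *
np.set_printoptions(precision=4,suppress=True,linewidth=200)
p,q=pose();a=np.array([.367,.93,0]);b=np.array([.93,-.367,0]);s=get_state()
f=s["contact_force"];R=Rn.from_quat(q).as_matrix()
print("t",s["time_s"],p,"a",p@a,"b",p@b,"F",f,"Fa",f@a,"w",s["width"],"yaw",np.degrees(np.arctan2(R[1,0],R[0,0])),"z",R[:,2])
E
python3 st.py
```

```text
time_s: 4.15
tcp_pos: [0.6132, 0.017, 0.1298]
eef_rot: [0.826, 0.563, 0.006, 0.013]
contact_force: [0.2, 0.6, 0.5]
width: -0.003
t 4.15 [0.6132 0.017  0.1298] a 0.24090684819828462 b 0.5640643737366398 F [0.2133 0.586  0.4952] Fa 0.6232349075951698 w -0.0028344233812328673 yaw 68.56743750535529 z [ 0.0244 -0.0139 -0.9996]
```

```bash
python3 -m handwheel '[[0,-0.3,0.15,-0.6,0],[0,0,0,-0.5,0],[0,-0.2,-0.6,0,0],[0,-0.2,-0.6,0,0],[0,0,0,0,0]]';python3 st.py
```

```text
time_s: 4.65
tcp_pos: [0.6053, 0.0037, 0.1189]
eef_rot: [0.827, 0.562, 0.006, 0.013]
contact_force: [-0.5, 0.2, -1.0]
width: -0.001
t 4.65 [0.6053 0.0037 0.1189] a 0.22556680252003863 b 0.561551876380855 F [-0.4917  0.2377 -0.9556] Fa 0.0405599279789125 w -0.0007690843829662382 yaw 68.43045206010925 z [ 0.0252 -0.0143 -0.9996]
```

```bash
python3 -m handwheel '[[0,-0.2,-0.5,0.3,0],[0,-0.18,-0.46,0,0],[0,-0.18,-0.46,0,0],[0,0,0,0,0]]';python3 st.py; python3 -m handwheel '[[0,-0.15,-0.36,0,0],[0,-0.15,-0.36,0,0]]';python3 st.py
```

```text
time_s: 5.05
tcp_pos: [0.6002, -0.0101, 0.1225]
eef_rot: [0.827, 0.563, 0.008, 0.012]
contact_force: [0.6, 1.0, -0.7]
width: -0.0
t 5.05 [ 0.6002 -0.0101  0.1225] a 0.21089645725207914 b 0.5619116122279778 F [ 0.6107  1.0318 -0.6761] Fa 1.1837043864214585 w -0.0003537588778214014 yaw 68.47565863658328 z [ 0.0271 -0.0103 -0.9996]
time_s: 5.25
tcp_pos: [0.5976, -0.0165, 0.1223]
eef_rot: [0.826, 0.563, 0.009, 0.011]
contact_force: [1.6, 2.1, -2.2]
width: -0.004
t 5.25 [ 0.5976 -0.0165  0.1223] a 0.2039816601422297 b 0.5617751688589799 F [ 1.6224  2.1165 -2.2447] Fa 2.5637892606370256 w -0.004425175631004777 yaw 68.54468459884134 z [ 0.0278 -0.0082 -0.9996]
```

```bash
python3 -m handwheel '[[0,-0.12,-0.3,0,0],[0,-0.12,-0.3,0,0]]';python3 st.py; python3 - <<'E'
from h import *
p,q=pose();c=camera("wrist");c["p"]=p;c["q"]=q;np.save("pics/w4.npy",c,allow_pickle=True);crop(c,"w4",130,290,120,280,4)
E
```

```text
time_s: 5.45
tcp_pos: [0.5954, -0.0217, 0.122]
eef_rot: [0.826, 0.563, 0.01, 0.01]
contact_force: [3.4, 9.2, -1.4]
width: 0.002
t 5.45 [ 0.5954 -0.0217  0.122 ] a 0.19829347091801736 b 0.5617219634080242 F [ 3.3943  9.224  -1.4143] Fa 9.82404180998942 w 0.0015596958420847256 yaw 68.59082057913018 z [ 0.0285 -0.0054 -0.9996]
```

View pics/w4.png

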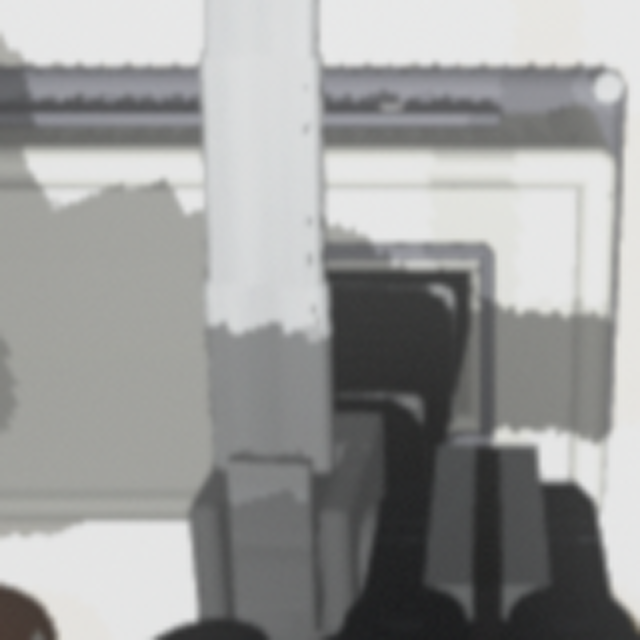

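```bash
python3 -m handwheel '[[0,-0.1,-0.25,0,0],[0,-0.1,-0.25,0,0]]';python3 st.py;
```

```text
time_s: 5.7
tcp_pos: [0.5955, -0.0218, 0.1224]
eef_rot: [0.825, 0.564, 0.016, 0.006]
contact_force: [4.0, 9.9, -3.8]
width: -0.0
t 5.7 [ 0.5955 -0.0218  0.1224] a 0.198269488124849 b 0.5617849042373823 F [ 3.9758  9.936  -3.8012] Fa 10.699651715307535 w -0.0003334693808051119 yaw 68.7599554686099 z [ 0.0328  0.0072 -0.9994]
```

```bash
python3 -m handwheel '[[0,-0.2,-0.5,0,0],[0,-0.2,-0.5,0,0]]';python3 st.py; python3 -m handwheel '[[0,0.3,0.8,0,0],[0,0.6,1.5,0,0],[0,0.6,1.5,0.5,0],[0,0.3,0.9,2,0],[0,0,0,3,0],[0,0,0,3,0],[0,0,0,0,0]]';python3 st.py;  python3 - <<'E'
from h import *
p,q=pose();c=camera("wrist");c["p"]=p;c["q"]=q;np.save("pics/w5.npy",c,allow_pickle=True);crop(c,"w5",80,280,120,270,4)
E
```

```text
time_s: 5.9
tcp_pos: [0.5953, -0.0222, 0.1229]
eef_rot: [0.823, 0.567, 0.025, -0.001]
contact_force: [6.6, 16.8, -6.3]
width: -0.0
t 5.9 [ 0.5953 -0.0222  0.1229] a 0.19781845270449314 b 0.5617724305636269 F [ 6.5725 16.838  -6.2913] Fa 18.071493303246143 w -0.0001748353217012557 yaw 69.13106749056575 z [ 0.0402  0.0292 -0.9988]
time_s: 6.6
tcp_pos: [0.6131, 0.0274, 0.2112]
eef_rot: [0.823, 0.567, 0.021, 0.002]
contact_force: [1.4, -0.6, 0.5]
width: 0.0
t 6.6 [0.6131 0.0274 0.2112] a 0.25052333829479273 b 0.5601213723774685 F [ 1.4256 -0.6356  0.4739] Fa -0.06791110148323931 w 0.0003893142046629032 yaw 69.13224432344758 z [ 0.0362  0.0203 -0.9991]
```

View pics/w5.png

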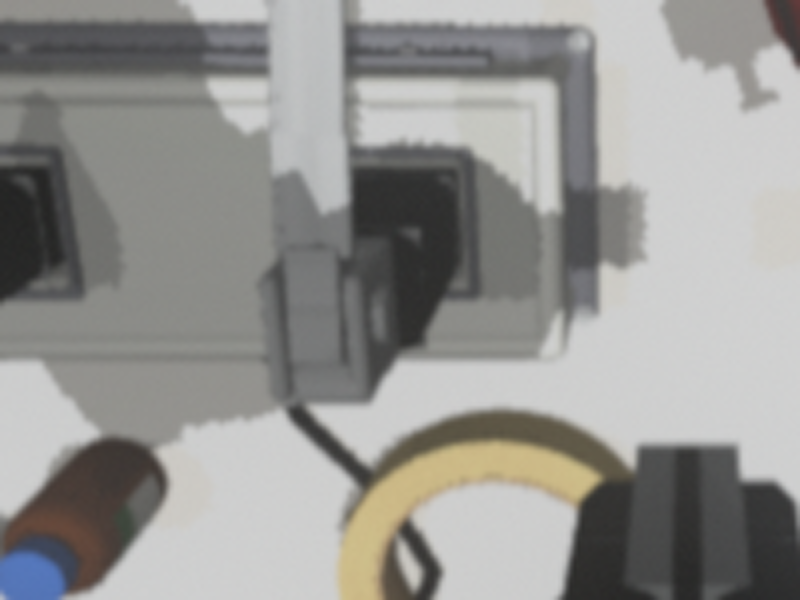

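```bash
python3 -m handwheel '[[8.5,-0.8,-2.3,0,-0.01],[8.5,-0.8,-2.3,0,0],[8.5,-0.8,-2.3,0,0],[8.5,0,0,0,0],[8.5,0,0,0,0],[8.5,0,0,0,0],[8.5,0,0,0,0]]';python3 st.py
```

```text
time_s: 7.35
tcp_pos: [0.5857, -0.0404, 0.2043]
eef_rot: [0.825, 0.564, 0.015, -0.0]
contact_force: [0.6, 0.1, 0.1]
width: 0.996
t 7.35 [ 0.5857 -0.0404  0.2043] a 0.1773566228454815 b 0.5595339059361472 F [0.5567 0.0981 0.061 ] Fa 0.2955129886511097 w 0.9963251277270463 yaw 68.73189362993506 z [ 0.0252  0.0173 -0.9995]
```

```bash
python3 -m handwheel '[[8.5,0.5,-0.1,0,0],[8.5,0,0,-2.5,0],[8.5,0,0,-2.5,0],[8.5,0,0,0,0]]';python3 st.py;python3 - <<'E'
from h import *
p,q=pose();c=camera("wrist");c["p"]=p;c["q"]=q;np.save("pics/w6.npy",c,allow_pickle=True);save(c,"w6")
fixw(c);P=cloud(c);a=np.array([.367,.93,0]);b=np.array([.93,-.367,0])
m=(P[...,2]>.118)&(P[...,2]<.145)&(abs(P@b-.565)<.012)&(abs(P@a-.178)<.02)
Q=P[m];print(len(Q),np.percentile(Q@a,[1,5,50,95,99]));
m=(P[...,2]>.125)&(P[...,2]<.155)&(abs(P@b-.51)<.03)&(abs(P@a-.178)<.02)
Q=P[m];print(len(Q),np.percentile(Q@a,[1,5,50,95,99]))
E
```

```text
time_s: 7.75
tcp_pos: [0.594, -0.0393, 0.1539]
eef_rot: [0.824, 0.566, 0.017, 0.001]
contact_force: [-0.8, -0.1, -1.1]
width: 0.994
t 7.75 [ 0.594  -0.0393  0.1539] a 0.18147763253701613 b 0.5668121309676584 F [-0.7645 -0.1456 -1.0738] Fa -0.41602935996654067 w 0.9936569847135003 yaw 68.93394678675544 z [ 0.0292  0.0172 -0.9994]
1276 [0.17003325 0.17079046 0.18027695 0.19059959 0.19239991]
2670 [0.17377968 0.17498505 0.18127238 0.18762836 0.18824417]
```

View pics/w6.png

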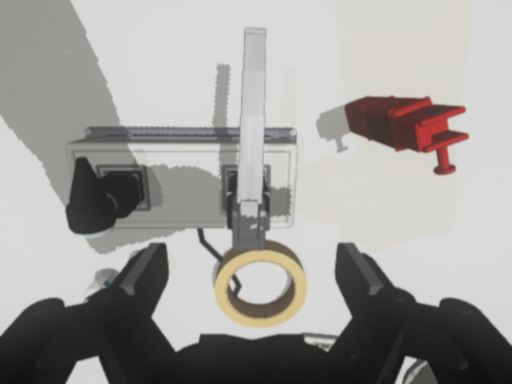

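```bash
python3 -m handwheel '[[8.5,-0.2,0,-2.2,0],[8.5,-0.1,-0.05,-2.2,0],[8.5,0,0,-2.2,0],[8.5,0,0,0,0]]';python3 st.py
```

```text
time_s: 8.2
tcp_pos: [0.5977, -0.0392, 0.0944]
eef_rot: [0.824, 0.566, 0.022, 0.005]
contact_force: [-0.6, -0.5, -0.7]
width: 0.997
t 8.2 [ 0.5977 -0.0392  0.0944] a 0.1828792917882666 b 0.5702481208163883 F [-0.5625 -0.4549 -0.6767] Fa -0.6295060003609426 w 0.9969662029469664 yaw 69.04247184032562 z [ 0.0424  0.0164 -0.999 ]
```

```bash
python3 -m handwheel '[[8.5,-0.5,-0.1,-0.4,-0.01],[8.5,-0.1,-0.0,-0.5,0],[8.5,0,0,0,0]]';python3 st.py
```

```text
time_s: 8.5
tcp_pos: [0.5946, -0.0403, 0.0892]
eef_rot: [0.827, 0.562, 0.025, 0.007]
contact_force: [0.3, 0.5, 0.6]
width: 0.997
t 8.5 [ 0.5946 -0.0403  0.0892] a 0.18073204803490328 b 0.5677172257088552 F [0.2909 0.5148 0.5663] Fa 0.5855453858772331 w 0.996762992639273 yaw 68.45176858099373 z [ 0.0489  0.0155 -0.9987]
```

```bash
python3 -m handwheel '[[8.5,-0.2,0.05,-0.45,0],[6,0,0,0,0],[4,0,0,0,0],[0,0,0,0,0],[0,0,0,0,0],[0,0,0,0,0],[0,0,0,0,0],[0,0,0,0,0]]';python3 st.py
```

```text
time_s: 9.3
tcp_pos: [0.5942, -0.0405, 0.0871]
eef_rot: [0.827, 0.562, 0.026, 0.009]
contact_force: [0.1, 0.6, -0.2]
width: 0.338
t 9.3 [ 0.5942 -0.0405  0.0871] a 0.1803953194539144 b 0.5674956968471756 F [ 0.1432  0.6228 -0.2294] Fa 0.6317538403286568 w 0.3378722624480795 yaw 68.43746109657393 z [ 0.0534  0.0137 -0.9985]
```

```bash
python3 -m handwheel '[[0,0,0,0.8,0],[0,0,0,1.2,0],[0,0,0,1.2,0],[0,0,0,0,0]]';python3 st.py;python3 - <<'E'
from h import *
p,q=pose();c=camera("scene");np.save("pics/s1.npy",c,allow_pickle=True);crop(c,"s1",215,355,140,250,5)
E
```

```text
time_s: 9.7
tcp_pos: [0.594, -0.0405, 0.121]
eef_rot: [0.827, 0.562, 0.026, 0.009]
contact_force: [0.2, -0.3, -3.3]
width: 0.341
t 9.7 [ 0.594  -0.0405  0.121 ] a 0.180359431299905 b 0.56722775663039 F [ 0.2208 -0.311  -3.3098] Fa -0.2082424108825118 w 0.3405546355261146 yaw 68.4392411450606 z [ 0.0523  0.0139 -0.9985]
```

View pics/s1.png

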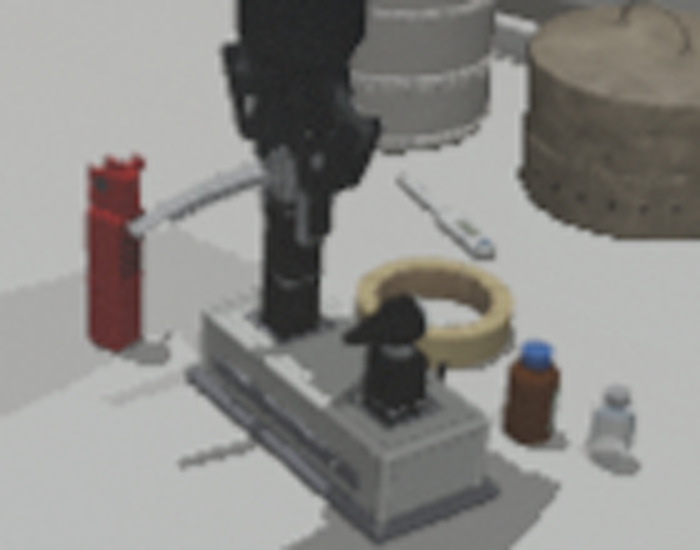

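```bash
python3 -m handwheel '[[0,-0.5,0.2,0.1,0],[0,-0.9,0.36,0,0]]';python3 st.py; python3 -m handwheel '[[0,-0.9,0.36,0,0],[0,0,0,0,0]]';python3 st.py;python3 - <<'E'
from h import *
p,q=pose();c=camera("scene");np.save("pics/s2.npy",c,allow_pickle=True);crop(c,"s2",215,355,140,250,5)
E
```

```text
time_s: 9.95
tcp_pos: [0.5841, -0.0377, 0.1223]
eef_rot: [0.827, 0.561, 0.027, 0.014]
contact_force: [6.2, -4.4, -3.1]
width: 0.334
t 9.95 [ 0.5841 -0.0377  0.1223] a 0.1793044552715823 b 0.5570987132895183 F [ 6.1942 -4.3825 -3.145 ] Fa -1.802496884237346 w 0.3342454043189133 yaw 68.36830914920597 z [ 0.0605  0.0069 -0.9981]
time_s: 10.15
tcp_pos: [0.5779, -0.0359, 0.1232]
eef_rot: [0.827, 0.561, 0.029, 0.018]
contact_force: [-0.1, -0.2, -2.2]
width: 0.337
t 10.15 [ 0.5779 -0.0359  0.1232] a 0.17869783834117248 b 0.5506261193309632 F [-0.0968 -0.2373 -2.2084] Fa -0.25616165919797285 w 0.33734855192830215 yaw 68.31988718682109 z [ 0.0679  0.0021 -0.9977]
```

View pics/s2.png

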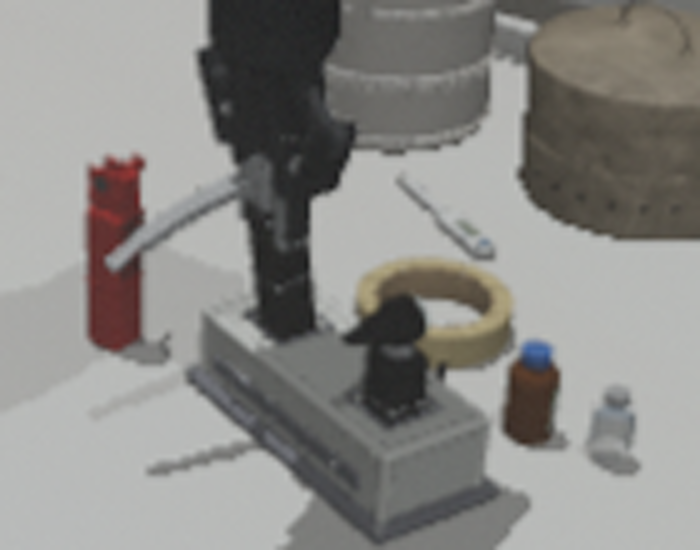

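```bash
python3 -m handwheel '[[0,-0.93,0.37,-0.1,0],[0,-0.93,0.37,-0.15,0],[0,-0.93,0.37,-0.2,0],[0,0,0,0,0]]';python3 st.py; python3 - <<'E'
from h import *
p,q=pose();c=camera("scene");np.save("pics/s3.npy",c,allow_pickle=True);crop(c,"s3",215,355,140,250,5)
E
```

```text
time_s: 10.6
tcp_pos: [0.5587, -0.0282, 0.1213]
eef_rot: [0.828, 0.56, 0.034, 0.026]
contact_force: [-0.0, -1.1, -2.7]
width: 0.335
t 10.6 [ 0.5587 -0.0282  0.1213] a 0.17880752803906952 b 0.5299149026311697 F [-0.0269 -1.0619 -2.6901] Fa -0.9974137715322132 w 0.33485973128278773 yaw 68.21916426305472 z [ 0.0854 -0.0061 -0.9963]
```

View pics/s3.png

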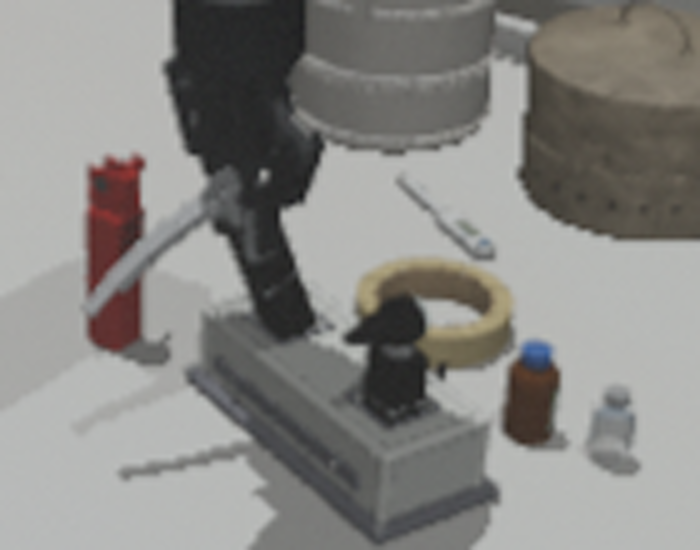

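```bash
python3 -m handwheel '[[0,-0.93,0.37,-0.4,0],[0,-0.93,0.37,-0.5,0],[0,-0.5,0.2,-0.4,0],[0,0,0,0,0]]';python3 st.py; python3 - <<'E'
from h import *
p,q=pose();c=camera("scene");np.save("pics/s4.npy",c,allow_pickle=True);crop(c,"s4",215,355,140,250,5)
P=cloud(c);d=c["range_z"];a=np.array([.367,.93,0]);b=np.array([.93,-.367,0])
m=(d>.3)&(P[...,2]>.06)&(P[...,2]<.22)&(abs(P@a-.179)<.02)&(P@b<.50)&(P@b>.3)
v,u=np.nonzero(m);Q=P[m];x=Q@b;print(len(Q),np.polyfit(x,Q[:,2],1),x.min(),Q[x.argmin()]);
E
```

```text
time_s: 11.05
tcp_pos: [0.5453, -0.0223, 0.1152]
eef_rot: [0.828, 0.558, 0.04, 0.036]
contact_force: [1.1, -0.9, -3.5]
width: 0.337
t 11.05 [ 0.5453 -0.0223  0.1152] a 0.1794115736634006 b 0.5152618853881225 F [ 1.0689 -0.9079 -3.4635] Fa -0.4520708700776069 w 0.33723528259344115 yaw 68.0919560829118 z [ 0.1071 -0.0147 -0.9941]
304 [ 1.28646839 -0.45711447] 0.41650320318051803 [0.45578564 0.02010203 0.08387252]
```

View pics/s4.png

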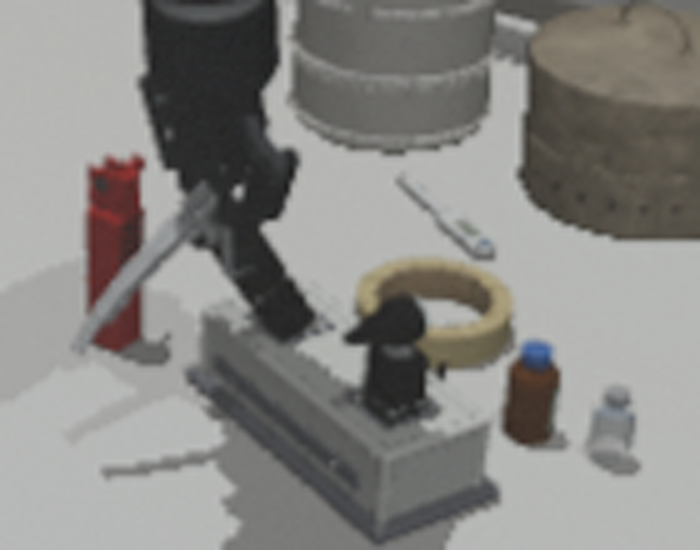

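```bash
python3 -m handwheel '[[0,-0.93,0.37,-0.6,0],[0,-0.6,0.25,-0.6,0],[0,0,0,0,0]]';python3 st.py; python3 - <<'E'
from h import *
p,q=pose();c=camera("scene");np.save("pics/s5.npy",c,allow_pickle=True);crop(c,"s5",215,355,140,250,5)
P=cloud(c);d=c["range_z"];a=np.array([.367,.93,0]);b=np.array([.93,-.367,0])
m=(d>.3)&(P[...,2]>.05)&(P[...,2]<.22)&(abs(P@a-.179)<.02)&(P@b<.50)&(P@b>.3)
v,u=np.nonzero(m);Q=P[m];x=Q@b;i=x.argmin();print(x[i],Q[i],u[i],v[i])
for lo in np.arange(.39,.49,.01):
  k=(x>lo)&(x<lo+.01)
  if k.sum(): print(round(lo,3),k.sum(),np.median(Q[k,2]),Q[k,2].min())
E
```

```text
time_s: 11.4
tcp_pos: [0.535, -0.0177, 0.1069]
eef_rot: [0.828, 0.558, 0.043, 0.04]
contact_force: [1.0, -1.7, -2.9]
width: 0.339
t 11.4 [ 0.535  -0.0177  0.1069] a 0.17988333294428083 b 0.504064325572432 F [ 1.03   -1.7082 -2.9123] Fa -1.2106003368572844 w 0.33935539240861795 yaw 68.00606667443076 z [ 0.1169 -0.0184 -0.993 ]
0.4146452622264365 [0.45303395 0.01819158 0.06181335] 229 215
0.41 11 0.06356839676988746 0.058438180598266665
0.42 23 0.0803403107603351 0.06753768660426229
0.43 28 0.09214022056805315 0.07532191782839759
0.44 27 0.10479785133247888 0.09096429937990391
0.45 31 0.11639469306740835 0.10308545042120776
0.46 24 0.12898779764199236 0.11500222115113556
0.47 90 0.18944898679963323 0.12403765474289763
0.48 98 0.15621750681350804 0.1270560247951137
```

View pics/s5.png

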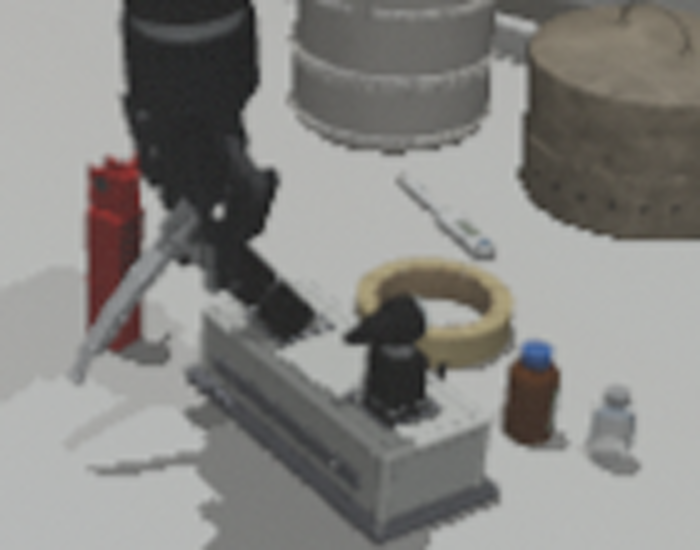

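```bash
python3 -m handwheel '[[0,0,0,0.8,0],[0,0,0,1.5,0],[0,0,0,2,0],[0,0,0,2,0],[0,0,0,2,0],[0,0,0,2,0],[0,0,0,2,0],[0,0,0,1.5,0],[0,0,0,0.8,0],[0,0,0,0,0],[0,0,0,0,0]]';python3 st.py; python3 - <<'E'
from h import *
p,q=pose();c=camera("scene");np.save("pics/s6.npy",c,allow_pickle=True);crop(c,"s6",195,355,100,250,5)
c2=camera("wrist");save(c2,"w7")
P=cloud(c);d=c["range_z"];a=np.array([.367,.93,0]);b=np.array([.93,-.367,0])
m=(d>.3)&(P[...,2]>.14)&(P[...,2]<.36)&(abs(P@a-.179)<.02)&(P@b<.50)&(P@b>.3)
v,u=np.nonzero(m);Q=P[m];x=Q@b;i=x.argmin();print(x[i],Q[i],u[i],v[i])
for lo in np.arange(.39,.49,.01):
  k=(x>lo)&(x<lo+.01)
  if k.sum(): print(round(lo,3),k.sum(),np.median(Q[k,2]),Q[k,2].min())
m=(d>.3)&(P[...,2]>.12)&(P[...,2]<.36)&(abs(P@a-.179)<.025)&(P@b<.65)&(P@b>.52)
Q=P[m];print("foot",len(Q),Q[:,2].min(),(Q@b).max())
E
```

```text
time_s: 12.55
tcp_pos: [0.5119, -0.0091, 0.2487]
eef_rot: [0.828, 0.56, 0.027, 0.016]
contact_force: [-0.3, -0.5, -2.6]
width: 0.344
t 12.55 [ 0.5119 -0.0091  0.2487] a 0.17937163186822838 b 0.4793950158074244 F [-0.258  -0.4616 -2.5975] Fa -0.5239677746966104 w 0.34376849054964304 yaw 68.21105730316074 z [ 0.063   0.0043 -0.998 ]
0.3864616276657834 [0.42357163 0.02032694 0.20799879] 221 174
0.39 22 0.21939929073998066 0.21084285359693256
0.4 29 0.23240872330608853 0.22201286688303223
0.41 31 0.24567263494848007 0.23057020172614767
0.42 29 0.2557645025130586 0.24262383193793252
0.43 29 0.26459171489438266 0.2535530476016348
0.44 31 0.2748069075965445 0.26202673223185546
0.45 107 0.3267177538027868 0.27093760801618144
0.46 146 0.2988369065646238 0.25066514655851163
0.47 34 0.28704538118883693 0.24881147532764725
0.48 8 0.2443016453181161 0.23621673698381512
foot 86 0.18900083785949517 0.549237172723856
```

View pics/s6.png

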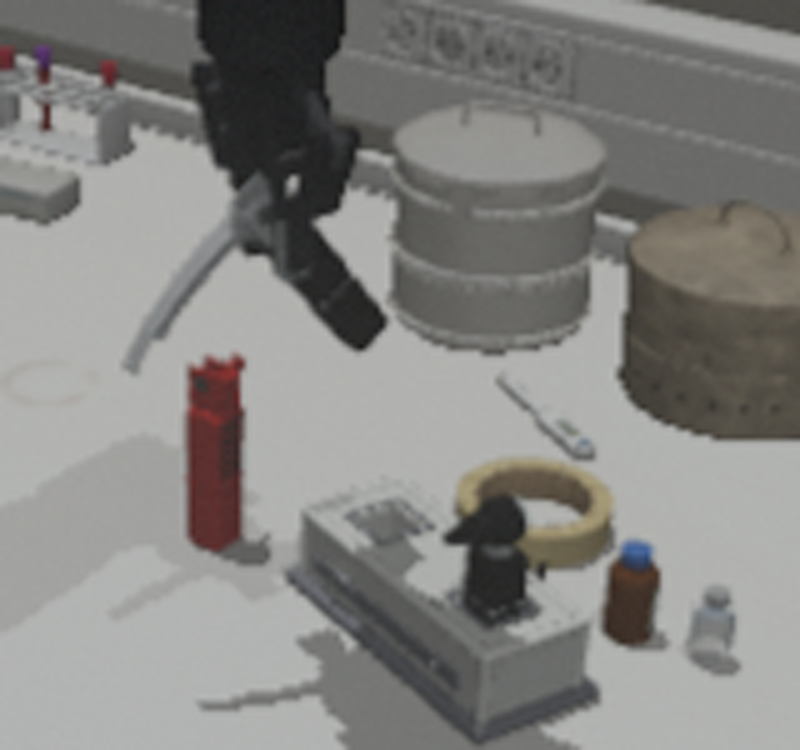

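View pics/w7.png

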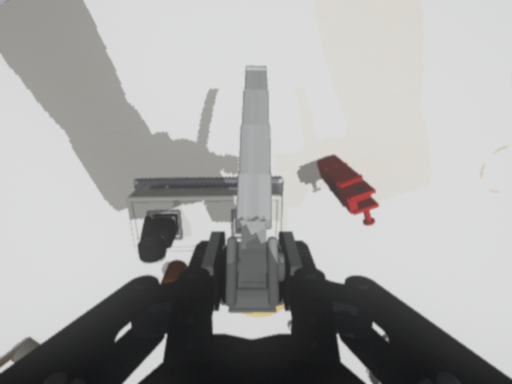

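```bash
python3 -m handwheel '[[0,0,0,0,0],[0,0,0,0,0],[0,0,0,0,0]]';python3 st.py; python3 - <<'E'
from h import *
p,q=pose();c=camera("wrist");crop(c,"w8",190,320,200,320,5)
print(get_state()["joint_velocities"])
E
```

```text
time_s: 12.95
tcp_pos: [0.5105, -0.0091, 0.2463]
eef_rot: [0.828, 0.56, 0.026, 0.015]
contact_force: [0.2, 0.5, -3.2]
width: 0.339
t 12.95 [ 0.5105 -0.0091  0.2463] a 0.17889071680671376 b 0.4781214728488366 F [ 0.2378  0.4595 -3.2116] Fa 0.5145831680446006 w 0.33899970186109224 yaw 68.20082626859023 z [ 0.0586  0.0045 -0.9983]
[ 0.00066689 -0.00372513  0.00513053  0.0020546  -0.00178793  0.00080373]
```

View pics/w8.png

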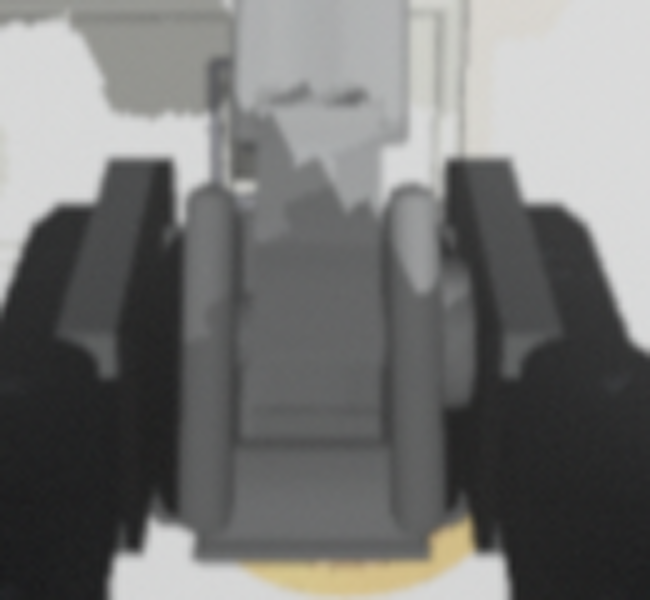

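The pin head (about 455,330 in the crop) sits flush against the fork's cheek. The blade lug is in the slot and the arm is still.

```bash
python3 -c "
from cell import *
print(hand_in())"; python3 st.py
```

```text
the job is handed in; nothing more can be done
None
the job is handed in; nothing more can be done
```

The laryngoscope's pin is pushed home, and the arm is holding it still above the worktop with the blade tip down at about 45 degrees. I handed the job in at about 13 s; it reported no verdict.

- **Pin:** I pushed it with the shut fingers until it stopped dead at about 18 N. The last wrist picture shows its head flush on the fork and the blade's lug in the slot.
- **Turn:** The moves have no tilt, so I drew the handle up until about 13 mm was left in the well. I then leaned it over the well's front rim so that it turned in the grip, with about 7 N sideways, and lifted it clear. The turn therefore began before the foot was fully out of the stand.
- **Angle:** My estimates disagree by a few degrees: the handle leans about 41–44° and the line along the blade points down about 48°.
- **Height and hold:** The tip is at about 0.21 m and the foot about 0.19 m. Joint speeds were near zero, and the tool had sagged about 2 mm over the last 0.4 s.
- **Other things:** By eye, the otoscope, red look-alike, tape and vials stand where they were in the last scene picture. I did not re-measure them, or look again at the syringe, kidney dish and forceps, which I never went near.

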